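# Set the tab-lock suction dial and start the pump

### The job

Get the suction ready for the painting: squeeze the two release tabs of the dial on the regulator box together, turn the dial clockwise until it bears firmly but not hard on its stop, and let the tabs spring back out there so that the dial stays locked at the stop. Only then press the button on the pump's switch box fully down and let it come up again. Do not force the dial while its tabs are out, do not crush it, and leave the jar, the brush and the little round picture where they are.

Things in the scene. Friction and masses are not known exactly. Their poses are not given: they have to be found in the camera images.
- console: Regulator box, grey with an aluminium top plate, 160 (x) x 190 (y) x 70 mm high, fixed to the bench. Origin: centre of its underside; z up. The dial stands in the middle of its top; two brass hose stubs are on its +x side. Nothing else rises from its top but steel lugs 8 mm high round the dial's foot, within 46 mm of the axis.
- dial: Black dial, 53 mm high, on an upright axis; cap 44 mm across with a white ridge along its +x. Origin: on the axis at the level of the console's top (70 mm up); z up. Starts locked, axes parallel to the console's. It turns clockwise from above only while both tabs are in by 4 mm or more; a spring (0.06 N m/rad, friction 0.03 N m) turns it back if let go unlocked.
- dial_grip (a point): On the dial's axis, 32 mm above the console's top, where to grip. The tabs are flat upright plates on the dial's +y and -y sides, 24 mm wide, 10 to 44 mm above the console's top, 60 mm apart over their outer faces when out, 46 mm fully pinched. Below 10 mm each has a steel foot reaching 37 mm from the axis: keep fingertips above it. Squeeze with 20 to 50 N.
- tab_a (a joint): Tab on the dial's +y side, grey and ribbed: travel inwards, 0 = out, 0.007 m = fully in. Spring: 4 N when out, 7.5 N fully in. While it is out its foot is caught by the lugs.
- tab_b (a joint): Tab on the dial's -y side: the same.
- stop_plate: Flat dark steel ring, 92 mm across, 3 mm high, on the console round the dial, carrying the 8 mm high lugs of the stop. Fixed, turned differently every time. Origin: on the dial's axis at the console's top; z up. At the stop, 57 to 81 degrees from the start, the dial's x is parallel to the ring's x only within 5 degrees: feel for it.
- stop_lug (a point): About where the long steel lug is that stops tab_a's foot, pinched or not, 27 mm from the axis; the lug itself is set up to 5 degrees either way round the axis from this point. Bearing on it with 0.15 to 0.5 N m about the axis is right, over 0.8 N m is forcing it (some 0.04 rad past the touch). Tabs let out there drop behind lugs and lock the dial, with 4 degrees of play.
- switch_box: Pump switch box, grey, 90 (x) x 80 (y) x 50 mm high, fixed to the bench. Origin: centre of its underside. It stands left or right of the console.
- start_button_top (a point): Centre of the top face of the round black push button (28 mm across) on the switch box; it is pressed straight down.
- start_button (a joint): Button travel: 0 = up, 0.006 m = fully down (takes 5 N); it springs back.
- jar: Loose glass jar with a white lid, 60 mm across, 85 mm high, upright. Origin: centre of its underside. To be left alone.
- brush: Loose paint brush lying on the bench along its x. Origin: centre of its underside. To be left alone.
- miniature: Loose round wood-framed picture, 100 mm across, 12 mm high, lying flat. Origin: centre of its underside. To be left alone.
There are look-alikes about, which are no part of the job. What is shaped like the switch_box but blue, green or purple is not meant.

How it is judged (in metres and radians):
On the way, in this order (a step that is already met when the one before it is completed fails the run):
1. with both tabs pinched, the dial bears on its stop with over 2 N (contact force between dial and stop_plate above 2 N and angle between the x axis of dial and the x axis of stop_plate, either way round below 0.15 rad and value of joint each of tab_a, tab_b above 0.003 m), for 0.1 s.
2. the tabs are out again, let go, and the dial is locked at the stop (angle between the x axis of dial and the x axis of stop_plate, either way round below 0.2 rad and value of joint each of tab_a, tab_b below 0.002 m and contact force between the fingers and dial below 0.1 N), for 0.2 s.
3. the button is fully down (value of joint start_button above 0.005 m), for 0.05 s.
At the end, for the whole second after the job is handed in: The dial is locked at its stop (its x within 0.2 rad of the stop plate's, both tabs out to within 2 mm), the button is up again (within 1 mm), and the jar, the brush and the picture are within 30 mm of where they were (angle between the x axis of dial and the x axis of stop_plate, either way round below 0.2 rad and value of joint each of tab_a, tab_b below 0.002 m and value of joint start_button below 0.001 m and distance of each of jar, brush, miniature from where it was at the start of the episode below 0.03 m); the robot touches nothing.
It fails at once if the dial is forced against its stop with more than 30 N (contact force between dial and stop_plate above 30 N).
It fails at once if the dial is forced against its lock with more than 30 N (contact force between dial and console above 30 N).
It fails at once if the dial is crushed: more than 160 N from the fingers (both together) (contact force between the fingers and dial above 160 N).
It fails at once if the button is pressed before the dial is at its stop (value of joint start_button above 0.003 m and angle between the x axis of dial and the x axis of stop_plate, either way round above 0.2 rad).
It fails at once if a bystander is disturbed (moved over 30 mm) (distance of any of jar, brush, miniature from where it was at the start of the episode above 0.03 m).
It also fails if it takes over 61 s, if anything falls off the work surface, if the arm or the gripper's body presses on something with over 40 N, if the wrist force passes 120 N, or if a joint passes its speed limit or range.

### The arm

A 6-joint arm with a two-finger parallel gripper is mounted at the origin on the work surface. World frame = base frame: x ahead of the robot, y to its left, z up, the work surface at z = 0. Lengths are in mm, angles in rad, forces in N, time in s.
With the tool pointing down it reaches from about 275 to 725 mm from the base axis. Payload 5.6 kg.
Tool frame: the origin (TCP) lies on the front face of the gripper's body, between the roots of the fingers; the fingertips stand 73 mm ahead of it and the grasp point (between the pads) lies 54 mm ahead of it; z points along the fingers, y is the line along which they close (so a half turn about z gives the same grasp; the last joint's range is limited). The gripper opens to 85 mm and grips with 20 to 120 N. Pads are 22 mm wide; open, the fingers measure 114 mm over their backs; the gripper's body (76 mm by 85 mm) begins 54 mm behind the grasp point. The pads swing forward as they close: fully open they stand 13 mm farther back than shut.
Start: joints at [1.594, 0.255, 0.108, 0, -1.424, -0.285], TCP at [142.323, 531.26, 303.883] pointing down, gripper open.
Joint ranges: [-2.95, 2.95], [-1.21, 1.97], [-1.09, 1.5], [-2.87, 1.71], [-2.94, -0.07], [-3.05, 3.05]. Speed limits (rad/s): [2.57, 2.57, 3.14, 3.14, 3.14, 3.14].

### API

Orientations are given as a unit quaternion [x, y, z, w].
In Python, from rig import ctrl gives the robot as it stands.
- The arm moves only by the shell command python3 -m inch 'ROWS'. ROWS is a JSON object of lists of equal length, an entry for each row: "offset": the shift along the tool's x, y, z in units of 40 mm (1.0 is 40 mm), a list of three; "turn": the turn about the tool's z in units of 5 degrees (1.0 is 5 degrees); "fingers": the finger opening in mm, from 0 to 85.4. A call has 1 to 5 rows; each row shifts and turns the commanded pose from where the row before left it, along the tool's axes as they then stand; what a row does not reach is not made up. A row lasts 1/12 s, in which the tool goes at most 41.7 mm and 7.16 degrees, less where a joint would pass 70% of its speed; a pose out of reach is approached as far as the arm can. A call is refused whole if a number of a shift passes 1 or a number of a turn 1, either way. A call with a gripper value outside its range is refused whole. The fingers move at their own pace and stop on an object; the grip force is fixed at half the most. Time passes only in rows, so rows that do not move let the fingers close. It gives the time, the measured TCP pose, the force, the opening and the grip force at its end, in the units of the state.
- ctrl.read_state(): the state, without advancing time (a new reading comes with each control period).
- ctrl.read_camera(name): name is "scene" or "top" or "wrist"; returns a dict with "image" (384x512x3 uint8, red, green, blue), "fx", "fy", "cx", "cy" (pixels), "R" (3x3) and "t" (3): a world point X has camera coordinates R X + t. Camera axes: x right, y down, z forward; pixel columns grow to the right and rows downward; lengths in mm; the calibration is good to about 2 mm. A picture is of the moment at which its call begins. There is no depth.
- ctrl.finish_job(): hands the job in; it is judged then, once.
Trained networks look in a picture, given as the dict that the camera call returned (one of the last four; its "shot" number tells which), for a name from the list of things; names that differ only in an ending like _2 or _b are one class to them, and where a whole thing is asked for, a point or a joint stands for the part that bears it (a point fixed in the world has none). Each returns a list of dicts, best first, with "score" (0 to 1); they miss things now and then, are a little off and sometimes report something else, mostly with a low value. They report only what shows in the picture. A call takes as long as a camera call. They do not tell look-alikes from the thing itself.
- ctrl.look_for(picture, label): "rect" ([centre column, centre row, width, height] as shares, 0 to 1, of the picture: columns of its width, rows of its height, round what is visible of it).
- ctrl.regions_of(picture, label): "pixels" (384x512 bool, what is visible of it) and "rect" ([centre column, centre row, width, height] as shares, 0 to 1, of the picture: columns of its width, rows of its height, round what is visible of it).
The state is a dict: "t": time; "joint_pos": joint angles; "joint_vel": joint speeds; "joint_efforts": joint torques, N m; "eef_pos": TCP position; "eef_rot": TCP orientation; "contact_force": force on the tool from outside, world axes, zero at the start; "torque": the same for the moment, N m; "opening": finger opening in mm; "finger_force": force on a finger pad.
Only numpy, scipy, OpenCV 4.12 (cv2) and the standard library are available. Lean on these libraries where they do the work, as an engineer would, in place of code of your own. Each camera call takes 0.05 s, during which the arm holds its last target. There are 200 camera calls.

## Working session

There is one attempt and no reset: what is moved stays moved. The work goes in short steps, Python scripts to look and compute and a shell command to move; the robot and the scene stay as the last step left them, time stands still between calls to the robot, and variables do not carry over. Pictures are saved under pics/ and viewed, at most 12 in all, crops included, and the job is handed in when it is done.

```bash
mkdir -p pics; ls
cat > h.py <<'E'
import numpy as np, cv2, json
from rig import ctrl
from scipy.spatial.transform import Rotation as Ro
def px2w(c,u,v,z):
    R=np.array(c["R"]);t=np.array(c["t"])
    d=R.T@np.array([(u-c["cx"])/c["fx"],(v-c["cy"])/c["fy"],1]); o=-R.T@t
    return o+d*(z-o[2])/d[2]
def w2px(c,X):
    p=np.array(c["R"])@np.array(X)+np.array(c["t"]); return c["fx"]*p[0]/p[2]+c["cx"],c["fy"]*p[1]/p[2]+c["cy"]
def save(c,n,crop=None,s=1):
    im=c["image"][:,:,::-1]
    if crop: a,b,d,e=crop; im=im[b:e,a:d]
    im=cv2.resize(im,None,fx=s,fy=s,interpolation=cv2.INTER_CUBIC); cv2.imwrite("pics/"+n,im)
E
python3 - <<'E'
from h import *
s=ctrl.read_state(); print({k:np.round(v,3).tolist() for k,v in s.items()})
ct=ctrl.read_camera("top");cs=ctrl.read_camera("scene")
im=np.hstack([ct["image"],cs["image"]])[:,:,::-1]
cv2.imwrite("pics/a.png",ct["image"][:,:,::-1]);cv2.imwrite("pics/b.png",cs["image"][:,:,::-1])
Z=dict(console=70,dial=123,stop_plate=73,switch_box=50,start_button_top=56,jar=85,brush=10,miniature=12,tab_a=114)
for n,c in (("top",ct),("scene",cs)):
    for l in Z:
        for r in ctrl.look_for(c,l)[:3]:
            u,v=r["rect"][0]*512,r["rect"][1]*384
            print(n,l,round(r["score"],2),np.round([u,v,r["rect"][2]*512,r["rect"][3]*384]),np.round(px2w(c,u,v,Z[l])[:2]))
    print(n,np.round(-np.array(c["R"]).T@np.array(c["t"])))
E
```

```text
pics
{'t': 0.0, 'joint_pos': [1.594, 0.256, 0.107, -0.0, -1.424, -0.285], 'joint_vel': [0.0, -0.001, -0.002, -0.001, 0.001, -0.0], 'joint_efforts': [0.001, -38.664, 23.793, 5.365, -0.006, -0.0], 'eef_pos': [142.18, 530.907, 302.998], 'eef_rot': [0.991, -0.131, -0.0, 0.001], 'contact_force': [0.091, 0.232, -0.443], 'torque': [0.025, -0.031, -0.025], 'finger_force': 0.0, 'opening': 85.719}
top console 0.86 [240. 172.  77.  72.] [569. -37.]
top dial 0.75 [242. 172.  22.  12.] [560. -42.]
top stop_plate 0.68 [242. 173.  34.  35.] [564. -40.]
top switch_box 0.97 [398. 240.  38.  42.] [ 391. -476.]
top switch_box 0.94 [375. 181.  28.  36.] [ 555. -413.]
top switch_box 0.93 [325. 193.  30.  39.] [ 518. -273.]
top start_button_top 0.55 [328. 193.   7.   8.] [ 518. -280.]
top start_button_top 0.42 [317. 138.  10.   9.] [ 671. -250.]
top jar 0.88 [115. 181.  28.  24.] [535. 300.]
top brush 0.89 [149. 248.  73.  19.] [354. 219.]
top miniature 0.56 [317. 249.  35.  36.] [ 362. -259.]
top tab_a 0.25 [242. 170.  27.  16.] [568. -43.]
top [ 392.  -75. 1228.]
scene console 0.79 [263. 219.  75.  57.] [610. -41.]
scene dial 0.79 [266. 204.  23.  21.] [604. -34.]
scene switch_box 0.63 [149. 206.  37.  32.] [ 586. -404.]
scene switch_box 0.61 [190. 235.  43.  37.] [ 696. -240.]
scene switch_box 0.59 [145. 178.  28.  28.] [ 440. -473.]
scene start_button_top 0.6 [145. 195.  11.   6.] [ 539. -434.]
scene start_button_top 0.58 [191. 195.  13.   6.] [ 515. -289.]
scene start_button_top 0.57 [192. 224.  10.   8.] [ 653. -248.]
scene jar 0.64 [380. 222.  23.  31.] [580. 295.]
scene brush 0.72 [349. 195.  52.   8.] [359. 222.]
scene brush 0.65 [254. 202.   5.  10.] [454. -91.]
scene miniature 0.58 [212. 184.  29.  19.] [ 380. -254.]
scene tab_a 0.5 [263. 202.  21.  24.] [587. -47.]
scene tab_a 0.49 [193. 193.   9.   7.] [ 578. -260.]
scene tab_a 0.45 [275. 204.   1.  12.] [589.  -9.]
scene [1590.   75.  890.]
```

View pics/a.png

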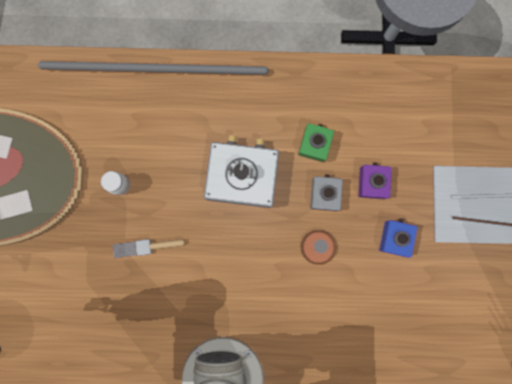

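View pics/b.png

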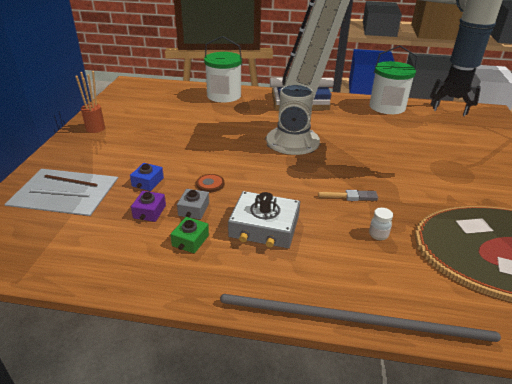

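The grey switch box sits near px (327,193), just right of the console, whose dial is at about (241,172). I'm moving over the dial for a wrist view.

```bash
python3 -m inch '{"offset":[[0.77,0.61,0],[0.77,0.61,0],[0.77,0.61,0],[0.77,0.61,0],[0.77,0.61,0]],"turn":[0,0,0,0,0],"fingers":[85,85,85,85,85]}'
python3 -m inch '{"offset":[[0.77,0.61,0],[0.77,0.61,0],[0.77,0.61,0],[0.77,0.61,0],[0.77,0.61,0]],"turn":[0,0,0,0,0],"fingers":[85,85,85,85,85]}'
python3 -m inch '{"offset":[[0.77,0.61,0],[0.77,0.61,0],[0.77,0.61,0],[0.77,0.61,0],[0.77,0.61,0]],"turn":[0,0,0,0,0],"fingers":[85,85,85,85,85]}'
```

```text
t: 1.42
eef_pos: [260.1, 371.9, 304.1]
eef_rot: [0.991, -0.13, 0.0, -0.0]
contact_force: [1.6, -0.3, 1.0]
opening: 84.7
finger_force: 0.0
t: 1.83
eef_pos: [377.3, 214.1, 304.3]
eef_rot: [0.991, -0.13, 0.0, -0.0]
contact_force: [1.6, 1.4, 0.1]
opening: 84.9
finger_force: 0.0
t: 2.25
eef_pos: [494.7, 56.3, 304.1]
eef_rot: [0.991, -0.131, 0.0, -0.0]
contact_force: [-0.2, 1.3, -0.2]
opening: 85.3
finger_force: 0.0
```

Run:
```python
from h import *
c=ctrl.read_camera("wrist"); o=-np.array(c["R"]).T@np.array(c["t"]); print(o,c["fx"],np.array(c["R"])[2])
for X in [(565,-41,123),(568,-40,70),(518,-277,56)]: print(w2px(c,X))
save(c,"w1.png")
```

```text
[567.65866365  36.44796986 374.91521366] 278.762576189991 [-0.29221827  0.07849078 -0.95312522]
(np.float64(344.8967568842481), np.float64(81.05600272652458))
(np.float64(327.52799127111297), np.float64(82.15588979481598))
(np.float64(554.6507927813545), np.float64(69.71963545341457))
```

View pics/w1.png

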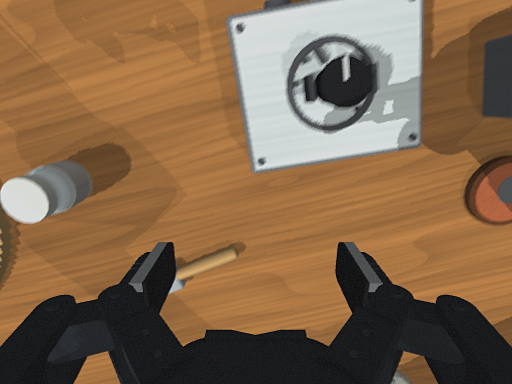

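Wrist picture: the dial is at about (345,80), the ring centre at (332,82) and the console corners are visible; the view to the console is clear. I'm moving closer for a precise view.

```bash
python3 -m inch '{"offset":[[0.28,0.71,0.25],[0.28,0.71,0.25],[0.28,0.71,0.25],[0,0,0],[0,0,0]],"turn":[0,0,0,-0.9,-0.9],"fingers":[85,85,85,85,85]}'
python3 - <<'E'
from h import *
c=ctrl.read_camera("wrist");s=ctrl.read_state();print(s["eef_pos"],s["eef_rot"])
for l,z in dict(console=70,dial=123,stop_plate=73,stop_lug=78,dial_grip=123,tab_a=114).items():
    for r in ctrl.regions_of(c,l)[:3]:
        ys,xs=np.nonzero(r["pixels"]); print(l,round(r["score"],2),np.round([xs.mean(),ys.mean()],1),len(xs),np.round(px2w(c,xs.mean(),ys.mean(),z)[:2]))
        if l=="console":
            m=r["pixels"].astype(np.uint8); print(cv2.minAreaRect(np.argwhere(m)[:,::-1].astype(np.float32)))
save(c,"w2.png",(150,0,450,225),2.6)
E
```

```text
t: 2.72
eef_pos: [504.0, -34.5, 273.0]
eef_rot: [0.999, -0.052, -0.001, 0.0]
contact_force: [-0.6, 0.6, -0.5]
opening: 85.2
finger_force: 0.0
[504.1215759  -33.82430998 273.49484251] [ 9.98791451e-01 -4.91471994e-02 -4.06495446e-04  1.55222331e-04]
console 0.71 [255.2 105.2] 32519 [577. -42.]
((254.99996948242188, 98.99998474121094), (211.99996948242188, 197.99996948242188), 0.0)
dial 0.73 [255.1 123.1] 3189 [564. -41.]
dial 0.21 [468.9 136.8] 7614 [ 536. -206.]
stop_plate 0.83 [255.2 113.8] 2410 [569. -41.]
stop_lug 0.59 [255.  113.5] 2277 [569. -41.]
dial_grip 0.88 [255.3 123.1] 3089 [564. -41.]
tab_a 0.85 [287.9 122.5] 319 [561. -67.]
tab_a 0.63 [222.3 122.4] 305 [567. -15.]
```

View pics/w2.png

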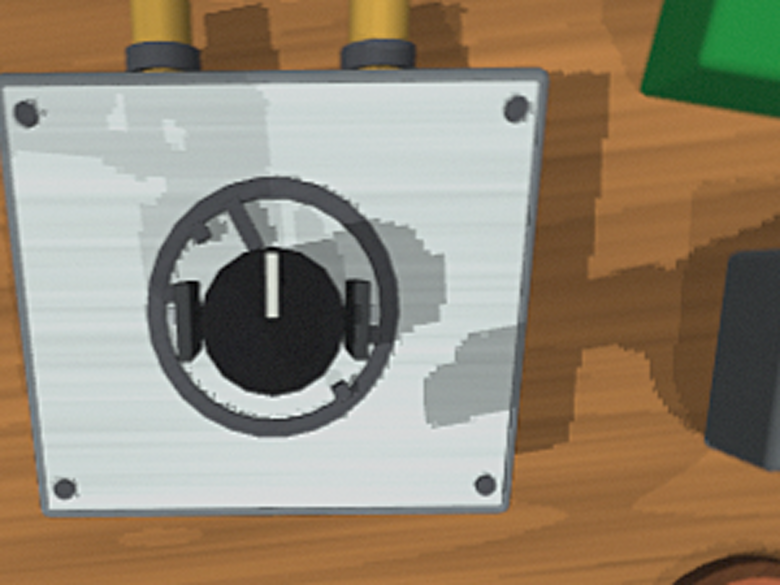

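The axis is at about (565,-41): cap at crop (272,321), tabs at (188,322) and (358,320). The long lug sits about 17° CCW of +x, at crop (248,225). I'm going above the dial.

```bash
python3 -m inch '{"offset":[[0.77,0.01,0.5],[0.77,0.01,0.5],[0,0,0.45],[0,0,0],[0,0,0]],"turn":[0,0,0,0,0],"fingers":[85,85,85,85,85]}'
python3 - <<'E'
from h import *
s=ctrl.read_state();print(s["eef_pos"],s["contact_force"],s["torque"])
Rt=Ro.from_quat(s["eef_rot"]).as_matrix();print("yaw",np.degrees(np.arctan2(Rt[1,0],Rt[0,0])))
for n in ("wrist","top"):
  c=ctrl.read_camera(n)
  for l,z in dict(dial=123,tab_a=114,stop_plate=73).items():
    for r in ctrl.regions_of(c,l)[:3]:
        ys,xs=np.nonzero(r["pixels"]); w=px2w(c,xs.mean(),ys.mean(),z);
        print(n,l,round(r["score"],2),np.round([xs.mean(),ys.mean()],1),len(xs),np.round(w[:2],1),"tool",np.round(Rt.T@(w-s["eef_pos"]),1)[:2])
  if n=="wrist": save(c,"w3.png")
E
```

```text
t: 3.48
eef_pos: [565.0, -40.0, 215.3]
eef_rot: [0.999, -0.052, -0.001, 0.0]
contact_force: [0.3, -0.9, 0.6]
opening: 85.1
finger_force: 0.0
[564.96229987 -39.98291875 215.26969935] [ 0.32948636 -0.88501709  0.60039781] [-0.04582532 -0.00256972 -0.02411397]
yaw -6.012098416344635
wrist dial 0.89 [256.4 219.7] 4975 [569.6 -41.2] tool [4.9 0.7]
wrist dial 0.17 [480.2 206.7] 6458 [ 563.6 -181.2] tool [ 13.6 140.5]
wrist tab_a 0.92 [217.7 214.3] 507 [572.3 -15.7] tool [  5. -25.]
wrist tab_a 0.71 [294.7 213.1] 547 [567.7 -66.7] tool [ 5.7 26.2]
wrist stop_plate 0.93 [253.3 178.7] 2127 [583.  -40.4] tool [18.3 -1.6]
wrist stop_plate 0.44 [256.6 219.6] 4923 [547.9 -39.4] tool [-16.7   1. ]
top dial 0.38 [243.3 177.2] 16 [547.1 -46.6] tool [-16.9   8.4]
top stop_plate 0.51 [234.2 181.4] 40 [542.  -20.8] tool [-24.5 -16.8]
top stop_plate 0.34 [327.6 192.2] 79 [ 517.9 -276.5] tool [-21.7 240. ]
```

View pics/w3.png

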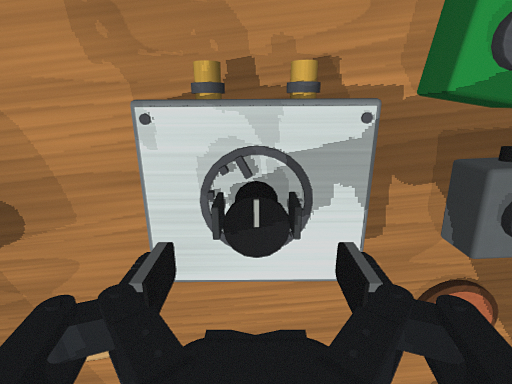

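Fingers straddle the dial symmetrically: cap (256,224), tabs (218,214) and (295,213). I'm descending and closing.

```bash
python3 -m inch '{"offset":[[0.05,0.015,0.48],[0,0,0.48],[0,0,0.47],[0,0,0],[0,0,0]],"turn":[0,0,0,0,0],"fingers":[85,85,85,85,85]}'
python3 -m inch '{"offset":[[0,0,0],[0,0,0],[0,0,0],[0,0,0],[0,0,0]],"turn":[0,0,0,0,0],"fingers":[62,60,58,56,54]}'
python3 -c "
from h import *
s=ctrl.read_state();print(s['contact_force'],s['torque'],s['opening'])"
```

```text
t: 4.3
eef_pos: [567.0, -41.0, 158.6]
eef_rot: [0.999, -0.052, -0.001, 0.0]
contact_force: [0.7, -1.4, 1.0]
opening: 84.7
finger_force: 0.0
t: 4.72
eef_pos: [568.3, -41.0, 160.8]
eef_rot: [0.999, -0.052, 0.002, 0.0]
contact_force: [-1.1, 0.4, 6.1]
opening: 54.1
finger_force: 5.7
[-1.06124921  0.38080411  6.05069948] [-0.002469    0.53143872  0.0200236 ] 54.12821343787898
```

```bash
python3 -m inch '{"offset":[[0,0,0],[0,0,0],[0,0,0],[0,0,0],[0,0,0]],"turn":[0,0,0,0,0],"fingers":[52,50,48,47,46]}'
python3 -m inch '{"offset":[[0,0,0],[0,0,0],[0,0,0]],"turn":[0,0,0],"fingers":[44,42,40]}'
python3 -c "
from h import *
s=ctrl.read_state();print(s['contact_force'],s['torque'],s['opening'])"
```

```text
t: 5.13
eef_pos: [568.5, -41.0, 161.5]
eef_rot: [0.999, -0.052, 0.002, 0.0]
contact_force: [-2.7, 0.4, 9.5]
opening: 46.4
finger_force: 7.7
t: 5.38
eef_pos: [568.6, -41.0, 162.6]
eef_rot: [0.999, -0.052, 0.003, 0.0]
contact_force: [-5.1, 1.0, 15.5]
opening: 43.1
finger_force: 58.7
[-5.11768767  1.02594567 15.4550776 ] [0.36522591 1.72406416 0.0742648 ] 43.0504723146284
```

```bash
python3 -m inch '{"offset":[[0,0,-0.1],[0,0,0],[0,0,0],[0,0,0],[0,0,0]],"turn":[0,0.4,0.8,0.8,0],"fingers":[40,40,40,40,40]}'
python3 -c "
from h import *
s=ctrl.read_state();print(s['contact_force'],s['torque'],s['opening'],2*np.degrees(np.arctan2(s['eef_rot'][1],s['eef_rot'][0])))"
```

```text
t: 5.8
eef_pos: [568.4, -41.5, 163.0]
eef_rot: [0.99, -0.141, 0.001, 0.0]
contact_force: [4.0, -3.2, -4.4]
opening: 42.4
finger_force: 68.9
[ 4.04790599 -3.17259844 -4.43135723] [-1.28470469 -1.58819767 -0.03252355] 42.378759887180735 -16.2132394606414
```

```bash
cat > s.py <<'E'
from h import *
s=ctrl.read_state();print("S",np.round(s['eef_pos'],1),np.round(s['contact_force'],1),np.round(s['torque'],3),round(s['opening'],1),"yaw %.2f"%(2*np.degrees(np.arctan2(s['eef_rot'][1],s['eef_rot'][0]))),s['finger_force'])
E
python3 -m inch '{"offset":[[0,0,0],[0,0,0],[0,0,0],[0,0,0],[0,0,0]],"turn":[0.8,0.8,0.8,0.8,0.8],"fingers":[40,40,40,40,40]}' >/dev/null; python3 s.py
python3 -m inch '{"offset":[[0,0,0],[0,0,0],[0,0,0],[0,0,0],[0,0,0]],"turn":[0.8,0.8,0.8,0.8,0.5],"fingers":[40,40,40,40,40]}' >/dev/null; python3 s.py
python3 -c "
from h import *
c=ctrl.read_camera('wrist');save(c,'w4.png')"
```

```text
S [568.  -42.5 163. ] [ 3.  -8.1 -3.7] [-2.66  -1.102  0.105] 42.4 yaw -36.19 69.05738353729248
S [567.3 -43.2 163. ] [ 0.6 -9.4 -3.2] [-3.361 -0.49   0.119] 42.5 yaw -54.71 69.40481901168823
```

View pics/w4.png

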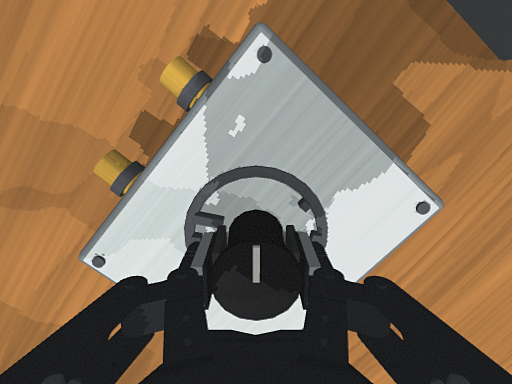

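The dial follows the gripper: ridge upright at (256,262), with the lug at (208,218) close to tab_a. From here I'm creeping with torque readings.

```bash
python3 -m inch '{"offset":[[0.04,0.03,0],[0,0,0],[0,0,0]],"turn":[0,0,0],"fingers":[40,40,40]}' >/dev/null; python3 s.py
python3 -m inch '{"offset":[[0,0,0],[0,0,0],[0,0,0]],"turn":[0.2,0,0],"fingers":[40,40,40]}' >/dev/null; python3 s.py
python3 -m inch '{"offset":[[0,0,0],[0,0,0],[0,0,0]],"turn":[0.2,0,0],"fingers":[40,40,40]}' >/dev/null; python3 s.py
```

```text
S [567.3 -43.5 163. ] [ 0.  -4.8  0.1] [-1.603 -0.055  0.019] 42.3 yaw -54.49 69.72710654139519
S [567.2 -43.5 163. ] [-1.  -5.5 -0.2] [-1.991  0.076  0.047] 42.4 yaw -55.53 69.85114395618439
S [567.2 -43.5 163. ] [-0.8 -5.5  0.7] [-1.993  0.128  0.086] 42.4 yaw -56.53 69.87887620925903
```

```bash
python3 -m inch '{"offset":[[0,0,0],[0,0,0]],"turn":[0.2,0],"fingers":[40,40]}' >/dev/null; python3 s.py
python3 -m inch '{"offset":[[0,0,0],[0,0,0]],"turn":[0.2,0],"fingers":[40,40]}' >/dev/null; python3 s.py
```

```text
S [567.2 -43.6 163. ] [-1.1 -5.8  1.5] [-2.019  0.177  0.057] 42.3 yaw -57.57 69.91079941391945
S [567.1 -43.5 163. ] [-1.4 -5.6  1.7] [-2.005  0.173  0.013] 42.4 yaw -58.57 69.93390083312988
```

Run:
```python
from h import *
c=ctrl.read_camera('wrist');save(c,'w5.png',(150,120,360,280),3.6)
```

```text
(no output)
```

View pics/w5.png

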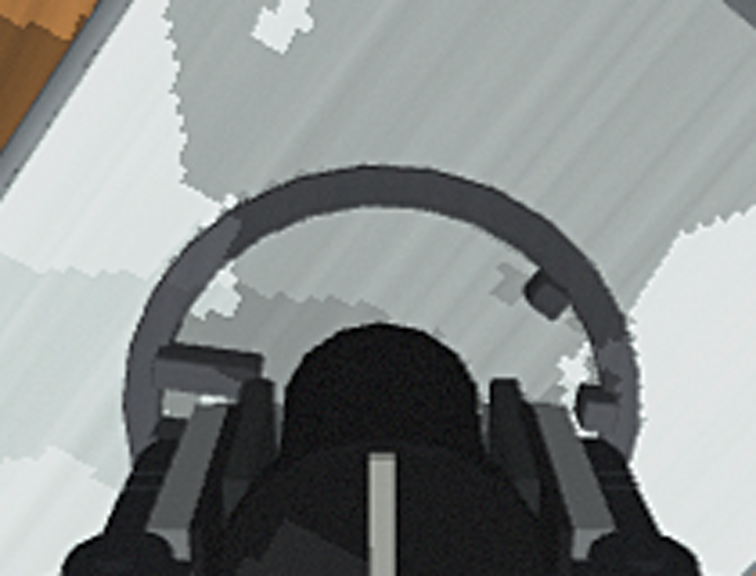

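The gap between the lug (210,370) and the tab is still visible, so I'm creeping on.

```bash
for k in 1; do python3 -m inch '{"offset":[[0,0,0],[0,0,0],[0,0,0],[0,0,0]],"turn":[0.3,0.3,0,0],"fingers":[40,40,40,40]}' >/dev/null; python3 s.py; done
python3 -m inch '{"offset":[[0,0,0],[0,0,0]],"turn":[0.2,0],"fingers":[40,40]}' >/dev/null; python3 s.py
```

```text
S [567.  -43.6 163. ] [-2.1 -6.   1.3] [-2.189  0.372  0.018] 42.1 yaw -61.53 70.0039467215538
S [566.9 -43.7 163. ] [-2.4 -6.2  1.4] [-2.195  0.392  0.048] 42.2 yaw -62.57 70.03322929143906
```

```bash
python3 -m inch '{"offset":[[0,0,0],[0,0,0]],"turn":[0.2,0],"fingers":[40,40]}' >/dev/null; python3 s.py
python3 -m inch '{"offset":[[0,0,0],[0,0,0]],"turn":[0.2,0],"fingers":[40,40]}' >/dev/null; python3 s.py
```

```text
S [566.9 -43.7 163. ] [-2.1 -5.5  1.6] [-2.187  0.452  0.062] 42.0 yaw -63.58 70.05848899483681
S [566.9 -43.7 163. ] [-2.  -5.8  1.4] [-2.227  0.497  0.073] 42.3 yaw -64.57 70.08401244878769
```

```bash
python3 -m inch '{"offset":[[0,0,0],[0,0,0]],"turn":[0.2,0],"fingers":[40,40]}' >/dev/null; python3 s.py
```

```text
S [566.8 -43.7 163. ] [-2.7 -5.7  1. ] [-2.254  0.479  0.053] 42.4 yaw -65.58 70.10955333709717
```

```bash
python3 -m inch '{"offset":[[0,0,0],[0,0,0]],"turn":[0.2,0],"fingers":[40,40]}' >/dev/null; python3 s.py
python3 -m inch '{"offset":[[0,0,0],[0,0,0]],"turn":[0.2,0],"fingers":[40,40]}' >/dev/null; python3 s.py
```

```text
S [566.8 -43.8 163. ] [-1.5 -7.1  2.6] [-2.176  0.575  0.095] 42.1 yaw -66.57 70.13574823737144
S [566.7 -43.7 163. ] [-2.6 -6.   2.3] [-2.13   0.725  0.313] 42.7 yaw -67.55 70.29401198029518
```

```bash
python3 -m inch '{"offset":[[0,0,0],[0,0,0]],"turn":[0.2,0],"fingers":[40,40]}' >/dev/null; python3 s.py
```

```text
S [566.6 -43.6 163. ] [-3.6 -6.2  2.1] [-2.012  0.819  0.531] 42.2 yaw -68.52 70.59503093361855
```

At stop with about 0.45 N m net. Hold, then let the tabs out slowly.

```bash
python3 -m inch '{"offset":[[0,0,0],[0,0,0],[0,0,0]],"turn":[0,0,0],"fingers":[40,40,40]}' >/dev/null; python3 s.py
python3 -m inch '{"offset":[[0,0,0],[0,0,0],[0,0,0],[0,0,0],[0,0,0]],"turn":[0,0,0,0,0],"fingers":[44,46,48,50,52]}' >/dev/null; python3 s.py
python3 -m inch '{"offset":[[0,0,0],[0,0,0],[0,0,0],[0,0,0],[0,0,0]],"turn":[0,0,0,0,0],"fingers":[54,56,57,58,59]}' >/dev/null; python3 s.py
python3 -c "
from h import *
c=ctrl.read_camera('wrist');save(c,'w6.png',(130,100,390,295),3)"
```

```text
S [566.6 -43.6 163. ] [-2.4 -5.8  1.8] [-2.029  0.846  0.521] 42.4 yaw -68.47 70.58669596910477
S [566.5 -43.  161.6] [-0.5 -4.6 -6.1] [-1.599  0.004  0.139] 51.8 yaw -68.54 5.120548456907272
S [566.8 -42.5 162.5] [-3.  -0.5 -4.4] [-0.153  1.02   0.035] 59.2 yaw -68.50 2.812380976974964
```

View pics/w6.png

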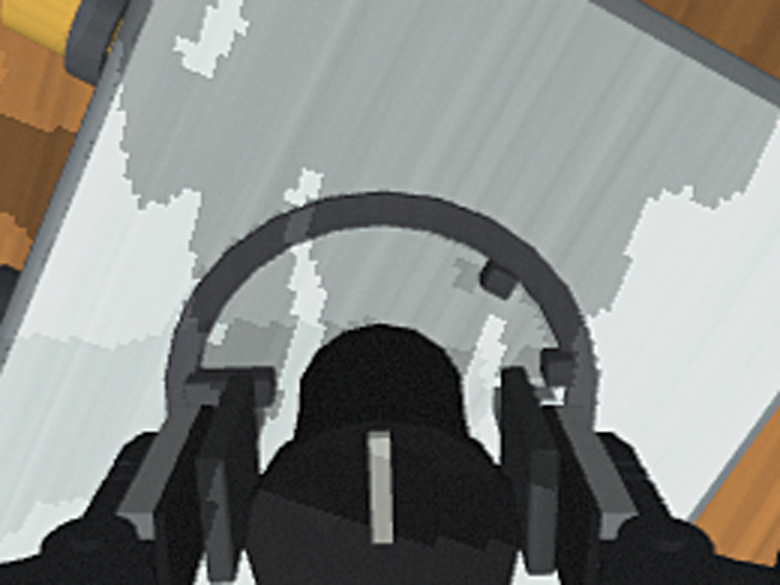

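Tabs are out, tab_a lies at the long lug (235,385), and the ridge (380,490) is still aligned. Opening and rising.

```bash
python3 -m inch '{"offset":[[0,0,0],[0,0,0],[0,0,0],[0,0,0],[0,0,0]],"turn":[0,0,0,0,0],"fingers":[62,66,72,80,85]}' >/dev/null; python3 s.py
python3 -m inch '{"offset":[[0,0,-0.5],[0,0,-0.9],[0,0,-1],[-1,0,-0.3],[0,0,0]],"turn":[0,0,0,0,0],"fingers":[85,85,85,85,85]}' >/dev/null; python3 s.py
python3 - <<'E'
from h import *
c=ctrl.read_camera('wrist');save(c,'w7.png',(120,20,390,220),2.8)
for l,z in dict(switch_box=50,start_button_top=56).items():
    for cc in (c,):
      for r in ctrl.look_for(cc,l)[:4]:
        u,v=r["rect"][0]*512,r["rect"][1]*384;print(l,round(r["score"],2),round(u),round(v),np.round(px2w(cc,u,v,z)[:2]))
E
```

```text
S [568.2 -42.7 163.5] [-0.2  0.6  0.3] [ 0.014 -0.053 -0.001] 84.6 yaw -68.49 0.0
S [553.8  -2.6 276.2] [ 1.1 -0.5 -0.3] [-0.047  0.016 -0.015] 84.8 yaw -68.40 0.0
start_button_top 0.33 332 319 [395. 134.]
```

View pics/w7.png

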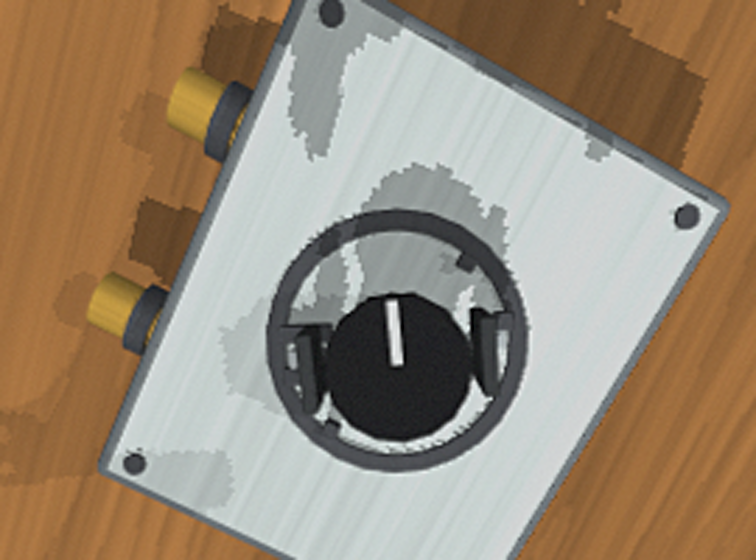

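The dial sits locked at the stop: ridge at crop (394,333), about 4° back, which is the allowed play. Next is the button, with fingers closed.

```bash
python3 -m inch '{"offset":[[0.76,0.56,0],[0.76,0.56,0],[0.76,0.56,0],[0.76,0.56,0],[0.76,0.56,0]],"turn":[0,0,0,0,0],"fingers":[70,50,30,10,0]}' >/dev/null
python3 -m inch '{"offset":[[0.76,0.56,0.4],[0,0,0.4],[0,0,0]],"turn":[0,0,0],"fingers":[0,0,0]}' >/dev/null; python3 s.py
python3 - <<'E'
from h import *
c=ctrl.read_camera('wrist');save(c,'w8.png')
for l,z in dict(switch_box=50,start_button_top=56,start_button=56).items():
      for r in ctrl.look_for(c,l)[:4]:
        u,v=r["rect"][0]*512,r["rect"][1]*384;print(l,round(r["score"],2),round(u),round(v),np.round(px2w(c,u,v,z)[:2],1))
E
```

```text
S [ 492.  -226.6  234.5] [-0.9  0.3 -1.2] [ 0.081  0.066 -0.015] -0.0 yaw -68.79 0.0
switch_box 0.93 249 117 [ 517.5 -285.2]
switch_box 0.74 86 86 [ 656.5 -258.8]
switch_box 0.7 273 11 [ 528.3 -368.1]
switch_box 0.65 472 11 [ 380.4 -425.7]
start_button_top 0.83 250 123 [ 515.4 -280.8]
start_button_top 0.66 63 91 [ 670.6 -249. ]
start_button 0.91 248 125 [ 516.1 -279.1]
start_button 0.59 64 92 [ 669.6 -248.5]
```

View pics/w8.png

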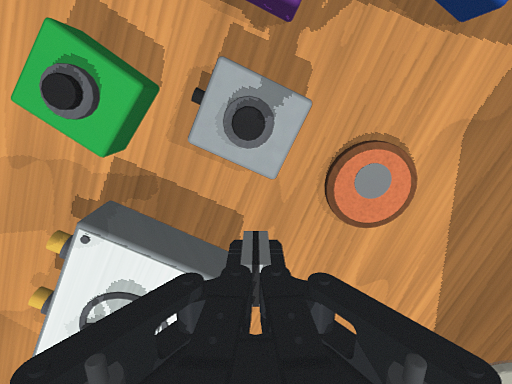

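The grey box's button is at (248,124), i.e. world (516,-280). I'm moving above it and down.

```bash
python3 -m inch '{"offset":[[0.73,-0.035,0.3],[0.73,-0.035,0.3],[0,0,0.7],[0,0,0.5],[0,0,0]],"turn":[0,0,0,0,0],"fingers":[0,0,0,0,0]}' >/dev/null; python3 s.py
python3 -m inch '{"offset":[[0,0,0.1],[0,0,0.1],[0,0,0]],"turn":[0,0,0],"fingers":[0,0,0]}' >/dev/null; python3 s.py
python3 -c "
from h import *
c=ctrl.read_camera('wrist');save(c,'w9.png',(150,120,370,285),3.2)"
```

```text
S [ 517.3 -276.6  162.8] [-0.8 -0.5 -0.5] [0.091 0.147 0.004] -0.1 yaw -68.47 0.0
S [ 519.2 -277.6  159.8] [ 0.3  0.5 -0.8] [ 0.022 -0.017  0.011] 0.2 yaw -68.44 0.0
```

View pics/w9.png

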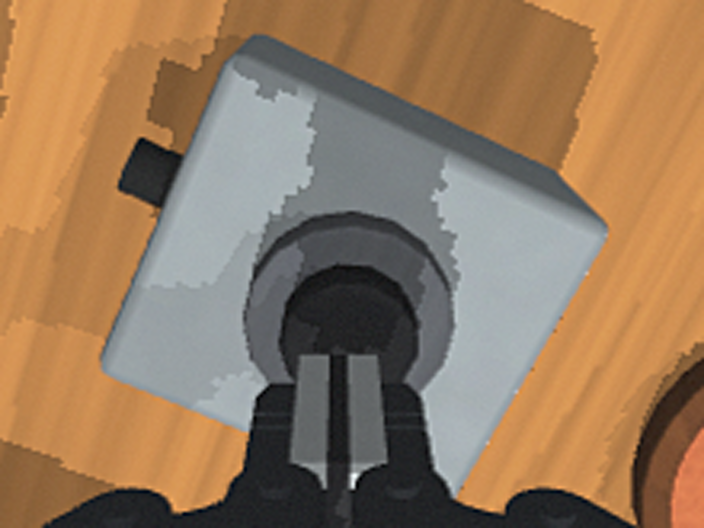

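Tips (340,358) are just over the button (348,325); pressing down gradually.

```bash
python3 -m inch '{"offset":[[0.03,0.05,0.25],[0,0,0.15],[0,0,0]],"turn":[0,0,0],"fingers":[0,0,0]}' >/dev/null; python3 s.py
python3 -m inch '{"offset":[[0,0,0.1],[0,0,0]],"turn":[0,0],"fingers":[0,0]}' >/dev/null; python3 s.py
```

```text
S [ 517.1 -279.8  141.9] [-0.3  0.9  3.2] [ 0.489 -0.034  0.078] 0.4 yaw -68.50 1.4725608006119728
S [ 517.2 -280.   138.9] [-0.5  1.1  4.7] [0.348 0.163 0.013] -0.1 yaw -68.49 2.3337579891085625
```

```bash
python3 -m inch '{"offset":[[0,0,0.05],[0,0,0]],"turn":[0,0],"fingers":[0,0]}' >/dev/null; python3 s.py
python3 -m inch '{"offset":[[0,0,0.05],[0,0,0]],"turn":[0,0],"fingers":[0,0]}' >/dev/null; python3 s.py
```

```text
S [ 517.2 -280.   138.6] [-3.7  2.8 11.6] [1.135 1.225 0.   ] -0.2 yaw -68.46 6.1041529712383635
S [ 517.2 -280.   138.3] [-7.9  6.7 22.5] [ 2.309  2.585 -0.051] 0.1 yaw -68.43 11.303017606733192
```

The button bottomed out at 22 N. Rising and checking.

```bash
python3 -m inch '{"offset":[[0,0,-0.3],[0,0,-0.8],[0,0,-1],[0,0,-1],[0,0,0]],"turn":[0,0,0,0,0],"fingers":[0,0,0,0,0]}' >/dev/null
python3 -m inch '{"offset":[[0,0,0],[0,0,0],[0,0,0]],"turn":[0,0,0],"fingers":[0,0,0]}' >/dev/null; python3 s.py
python3 - <<'E'
from h import *
c=ctrl.read_camera('top')
for l,z in dict(jar=85,brush=10,miniature=12).items():
    r=ctrl.look_for(c,l)[:1]
    for q in r: print(l,np.round(px2w(c,q["rect"][0]*512,q["rect"][1]*384,z)[:2]))
ctrl.finish_job()
E
```

```text
S [ 516.5 -279.6  257. ] [-0.2  0.1 -0.8] [-0.002  0.    -0.035] -0.1 yaw -68.51 0.0
jar [533. 296.]
brush [352. 221.]
miniature [ 367. -256.]
the job is handed in; nothing more can be done
```

The job is handed in; no verdict came back. By my readings the dial is locked at its stop after bearing on it with about 0.45 N m, the button was pressed fully down and the arm lifted clear, and the jar, brush and picture stayed put.

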